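# Line up the cask bungs by size

### The job

Line up the four red rubber bungs on the wooden rail in order of size: the largest on the pale mark next to the brass disc, then ever smaller, so that the smallest stands at the end with the black disc. Each stands upright on its narrow foot, centred on its own mark; leave the cork that stands among them upright where it is.

Things in the scene. Friction and masses are not known exactly. Their poses are not given: they have to be found in the camera images.
- bung_largest: the largest of four red rubber bungs: a round stopper standing upright on its narrower foot, 45 mm across, 50 mm high; straight-sided collar (best grip) from 21 mm up to the top, below it tapering to 38 mm across the foot; small dark blind hole in the top; loose, stands on the worktop (z = 0) at the start. Origin: centre of the underside; z axis up along the bung
- bung_large: the second largest of four red rubber bungs: a round stopper standing upright on its narrower foot, 38 mm across, 44 mm high; straight-sided collar (best grip) from 18 mm up to the top, below it tapering to 32 mm across the foot; small dark blind hole in the top; loose, stands on the worktop (z = 0) at the start. Origin: centre of the underside; z axis up along the bung
- bung_medium: the third largest of four red rubber bungs: a round stopper standing upright on its narrower foot, 31 mm across, 38 mm high; straight-sided collar (best grip) from 16 mm up to the top, below it tapering to 26 mm across the foot; small dark blind hole in the top; loose, stands on the worktop (z = 0) at the start. Origin: centre of the underside; z axis up along the bung
- bung_small: the smallest of four red rubber bungs: a round stopper standing upright on its narrower foot, 24 mm across, 32 mm high; straight-sided collar (best grip) from 13 mm up to the top, below it tapering to 20 mm across the foot; small dark blind hole in the top; loose, stands on the worktop (z = 0) at the start. Origin: centre of the underside; z axis up along the bung
- mark_1: one of four pale cream round marks, 48 mm across, flat (painted, no step), in a straight row at 70 mm spacing on top of the dark wooden rail (a fixed board 334 x 56 x 10 mm lying on the worktop). At the end of the row toward -y (robot's right). Origin: centre of the mark, on the rail's top face, 10 mm above the worktop; y axis along the row, x axis across it (away from the robot), z up
- mark_2: one of four pale cream round marks, 48 mm across, flat (painted, no step), in a straight row at 70 mm spacing on top of the dark wooden rail (a fixed board 334 x 56 x 10 mm lying on the worktop). Second from the robot's right. Origin: centre of the mark, on the rail's top face, 10 mm above the worktop; y axis along the row, x axis across it (away from the robot), z up
- mark_3: one of four pale cream round marks, 48 mm across, flat (painted, no step), in a straight row at 70 mm spacing on top of the dark wooden rail (a fixed board 334 x 56 x 10 mm lying on the worktop). Third from the robot's right. Origin: centre of the mark, on the rail's top face, 10 mm above the worktop; y axis along the row, x axis across it (away from the robot), z up
- mark_4: one of four pale cream round marks, 48 mm across, flat (painted, no step), in a straight row at 70 mm spacing on top of the dark wooden rail (a fixed board 334 x 56 x 10 mm lying on the worktop). At the end of the row toward +y (robot's left). Origin: centre of the mark, on the rail's top face, 10 mm above the worktop; y axis along the row, x axis across it (away from the robot), z up
- brass_disc: flat brass-yellow disc, 28 mm across, 2 mm high, fixed on one end of the rail, 44 mm beyond the outermost mark; it tells the end where the largest bung goes (a like black disc is at the other end). Which end has it varies. Origin: centre of its underside, on the rail's top face
- cork: light tan wine cork standing upright among the bungs, 24 mm across, 42 mm high; loose; not to be moved. Origin: centre of the underside, z axis up
There are look-alikes about, which are no part of the job. Leave any pink look-alike of the bung_small alone.

How it is judged:
By the outcome, as a careful person would: the job done as asked, in the order asked, and still so for the second after the job is handed in, with the robot touching nothing.
It also fails if it takes over 96 s, if anything falls off the work surface, if the arm or the gripper's body presses on something with over 40 N, if the wrist force passes 120 N, or if a joint passes its speed limit or range.

### The arm

A 6-joint arm with a two-finger parallel gripper is mounted at the origin on a cart in front of the work surface, level with it; the furniture and walls round the work are solid. World frame = base frame: x ahead of the robot, y to its left, z up, the work surface at z = 0. Lengths are in m, angles in rad, forces in N, time in s.
With the tool pointing down it reaches from about 0.425 to 0.95 m from the base axis. Payload 3.5 kg.
Tool frame: the origin (TCP) lies midway between the tips of the shut fingers; the grasp point (between the pads) lies 19 mm behind it; z points along the fingers, y is the line along which they close (so a half turn about z gives the same grasp; the last joint's range is limited). The gripper opens to 85 mm and grips with 20 to 120 N. Pads are 22 mm wide; open, the fingers measure 114 mm over their backs; the gripper's body (76 mm by 85 mm) begins 54 mm behind the grasp point. The pads swing forward as they close: fully open they stand 13 mm farther back than shut.
Start: joints at [-1.251, 0.286, 1.577, -0, 1.279, -0.15], TCP at [0.306, -0.602, 0.231] pointing down, gripper open.
Joint ranges: [-2.77, 2.77], [-0.9, 2.22], [0.21, 2.48], [-1.53, 4.67], [0.24, 2.81], [-2.84, 2.84]. Speed limits (rad/s): [2.79, 2.79, 3.14, 3.14, 3.14, 3.14].

### API

Orientations are given as a unit quaternion [x, y, z, w].
In Python, from plant import ctrl gives the robot as it stands.
- The arm moves only by the tool arm_command, never from a script. Its argument "steps" is one flat list of numbers, 5 for each row, row after row: the opening in per cent of the stroke, from 0 (shut) to 100 (fully open), then the shift along the tool's x, y, z each as a share of 25 mm, from -1 to 1, then the turn about the tool's z as a share of 0.1 rad, from -1 to 1. In form: [grip, tx, ty, tz, spin, grip, tx, ty, tz, spin, ...]. A call has 1 to 8 rows; each row shifts and turns the commanded pose from where the row before left it, along the tool's axes as they then stand; what a row does not reach is not made up. A row lasts 1/12 s, in which the tool goes at most 41.7 mm and 7.16 degrees, less where a joint would pass 70% of its speed; a pose out of reach is approached as far as the arm can. A call with a number of a shift or a turn outside -1 to 1 is refused whole. A call with a gripper value outside its range is refused whole. The fingers move at their own pace and stop on an object; "squeeze" is the grip in N (left out, the last holds). Time passes only in rows, so rows that do not move let the fingers close. It gives the time, the measured TCP pose, the force, the opening and the grip force at its end, in the units of the state.
- ctrl.get_state(): the state, without advancing time (a new reading comes with each control period).
- ctrl.read_camera(name): name is "side" or "top"; returns the picture (480x640x3 uint8, red, green, blue); there is no depth.
- ctrl.camera_model(name): a dict with "intrinsics" (3x3 intrinsics, pixels), "rvec" (rotation vector, rad) and "tvec" (3), from world to camera coordinates, as OpenCV has them. Camera axes: x right, y down, z forward; pixel columns grow to the right and rows downward; lengths in m; the calibration is good to about 2 mm. A picture is of the moment at which its call begins. camera_model takes no time and is no camera call.
- ctrl.sign_off(): hands the job in; it is judged then, once.
The state is a dict: "time": time; "qpos": joint angles; "dq": joint speeds; "joint_efforts": joint torques, N m; "eef_pos": TCP position; "tcp_rot": TCP orientation; "contact_force": force on the tool from outside, world axes, zero at the start; "wrist_torque": the same for the moment, N m; "opening": opening from 0.0 (shut) to 1.0 (fully open); "finger_force": force on a finger pad.
Only numpy, scipy, OpenCV 4.12 (cv2) and the standard library are available. Lean on these libraries where they do the work, as an engineer would, in place of code of your own. Each camera call takes 0.05 s, during which the arm holds its last target. There are 200 camera calls.

## Working session

There is one attempt and no reset: what is moved stays moved. The work goes in short steps, Python scripts to look and compute and a tool call to move; the robot and the scene stay as the last step left them, time stands still between calls to the robot, and variables do not carry over. Pictures are saved under pics/ and viewed, at most 14 in all, crops included, and the job is handed in when it is done.

Besides the shell and the picture viewer there is one more tool, called as a command line: name --argument value ..., lists and objects as JSON in quotes. arm_command: Moves the arm, as the interface text tells. Its arguments: {"type":"object","properties":{"steps":{"type":"array","items":{"type":"number"}},"squeeze":{"type":"number"}},"required":["steps"]}

```bash
mkdir -p pics; ls; python3 - <<'E'
from plant import ctrl
import cv2
for n in("top","side"):
    cv2.imwrite(f"pics/{n}0.png",ctrl.read_camera(n)[:,:,::-1]); print(ctrl.camera_model(n))
s=ctrl.get_state();print(s)
E
```

```text
pics
{'intrinsics': array([[456.77412087,   0.        , 311.37650087],
       [  0.        , 456.77412087, 234.14649376],
       [  0.        ,   0.        ,   1.        ]]), 'rvec': array([ 2.12426045, -2.146708  ,  0.15126326]), 'tvec': array([0.3268645 , 0.46507272, 0.79546355])}
{'intrinsics': array([[599.08225688,   0.        , 321.42326766],
       [  0.        , 599.08225688, 240.95496064],
       [  0.        ,   0.        ,   1.        ]]), 'rvec': array([ 0.67157599, -2.20467139,  1.54279816]), 'tvec': array([0.61081046, 0.03879096, 0.88524288])}
{'time': 0.1, 'qpos': array([-1.25098982e+00,  2.87145923e-01,  1.57806378e+00,  4.68006325e-05,
        1.27863533e+00, -1.50011558e-01]), 'dq': array([ 0.00129361, -0.00280572, -0.00233235,  0.00079822, -0.00143044,
        0.00044092]), 'joint_efforts': array([ 1.17380347e-03, -4.07296443e+01, -2.93697202e+01, -1.12890334e-04,
        3.41230552e-03,  5.41150314e-06]), 'eef_pos': array([ 0.3054227 , -0.60125874,  0.23002165]), 'tcp_rot': array([ 9.72536476e-01,  2.32747790e-01, -7.31751553e-05, -1.12402980e-03]), 'contact_force': array([-0.69313752, -0.93156243, -0.22056302]), 'wrist_torque': array([0.00742785, 0.02774346, 0.0332967 ]), 'finger_force': 0.0, 'opening': 0.9964267456639472}
```

View pics/top0.png

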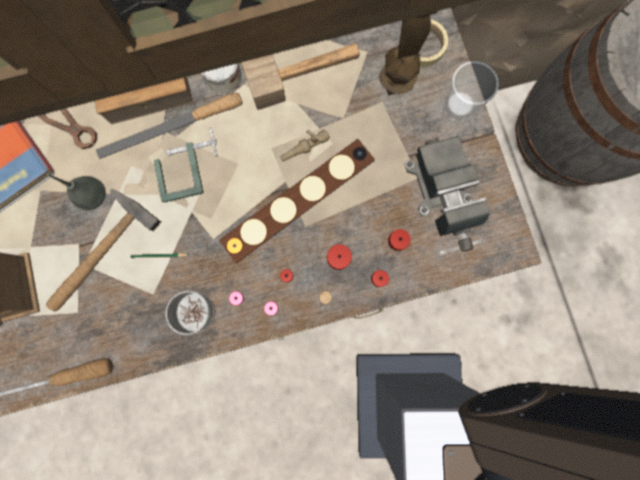

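View pics/side0.png

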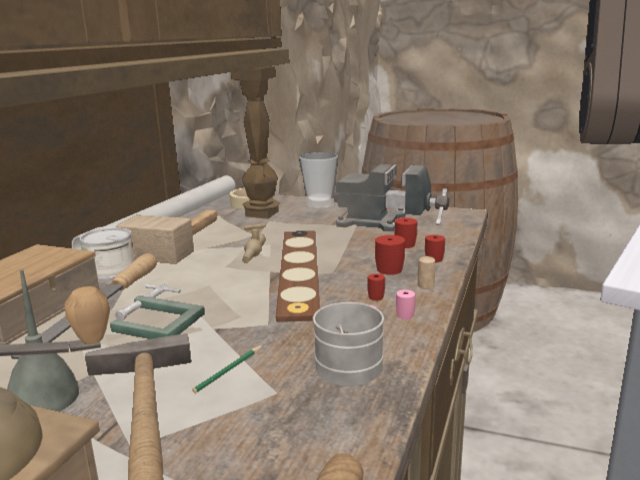

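Top view:
- **Red bungs:** largest (339,257), large (400,239), medium (381,279), small (287,275).
- **Look-alikes:** pink at (236,298) and (271,309). The cork is at (325,298).
- **Rail:** marks at (253,231), (283,210), (312,188) and (342,167). The brass disc is at (234,245) and the black one at (360,153).

Side view: the bungs are at (390,250), (405,230), (434,247) and (376,285).

I'll check the choice in a close crop.

```bash
cat > h.py <<'E'
import numpy as np, cv2
from plant import ctrl
def cam(n):
    m=ctrl.camera_model(n);R=cv2.Rodrigues(m["rvec"])[0];return m["intrinsics"],R,m["tvec"]
def onplane(n,px,z):
    K,R,t=cam(n);d=R.T@np.linalg.inv(K)@np.array([*px,1.]);c=-R.T@t
    return c+d*(z-c[2])/d[2]
def tri(p,q):
    P=[K@np.c_[R,t] for K,R,t in (cam("top"),cam("side"))]
    X=cv2.triangulatePoints(P[0],P[1],np.array(p,float).reshape(2,1),np.array(q,float).reshape(2,1))[:,0]
    return X[:3]/X[3]
def proj(n,X):
    K,R,t=cam(n);u=K@(R@np.array(X)+t);return u[:2]/u[2]
def blobs(img,cond,amin=30):
    h=cv2.cvtColor(img,cv2.COLOR_RGB2HSV).astype(int)
    m=cond(h[...,0],h[...,1],h[...,2]).astype(np.uint8)
    n,l,s,c=cv2.connectedComponentsWithStats(m)
    return [(c[i].round(1).tolist(),s[i].tolist()) for i in range(1,n) if s[i][4]>amin]
RED=lambda h,s,v:((h<6)|(h>174))&(s>190)&(v>80)
CREAM=lambda h,s,v:(h>18)&(h<32)&(s>50)&(s<130)&(v>225)
E
python3 - <<'E'
from h import *
t=cv2.imread("pics/top0.png")[:,:,::-1].copy();s=cv2.imread("pics/side0.png")[:,:,::-1].copy()
for n,i in(("top",t),("side",s)):
    print(n,"RED",*blobs(i,RED),sep="\n");print("CR",*blobs(i,CREAM),sep="\n")
a=cv2.resize(t[140:320,220:420],(800,720),interpolation=cv2.INTER_CUBIC)[:,:,::-1]
a=cv2.resize(t[220:320,220:420],None,fx=3,fy=3,interpolation=cv2.INTER_CUBIC)
b=cv2.resize(s[210:325,270:470],None,fx=2.6,fy=2.6,interpolation=cv2.INTER_CUBIC)
c=np.zeros((a.shape[0]+b.shape[0],600,3),np.uint8);c[:a.shape[0],:]=a;c[a.shape[0]:,:b.shape[1]]=b
cv2.imwrite("pics/crop1.png",c[:600,:,::-1])
E
```

```text
top
RED
CR
([441.8, 37.7], [433, 21, 14, 35, 62])
([341.1, 166.6], [330, 156, 24, 23, 71])
([282.7, 203.2], [271, 198, 25, 15, 39])
side
RED
CR
```

View pics/crop1.png

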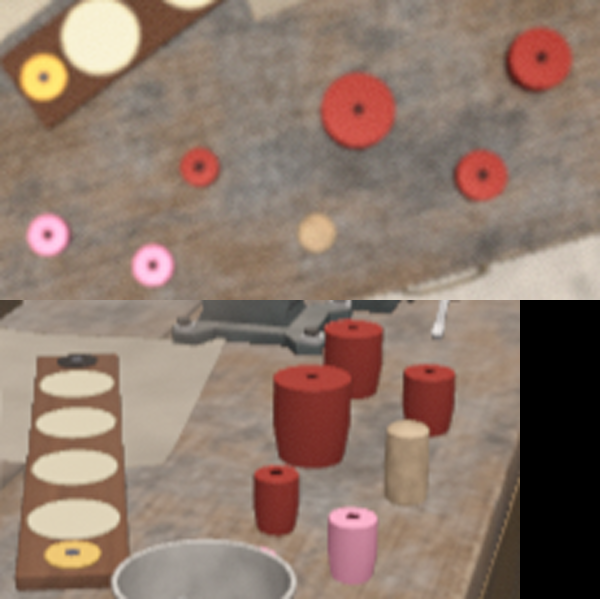

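The crop confirms four saturated red bungs of distinct sizes. The two pink ones and the tan cork are clearly different. Next I triangulate from the hole centres and the marks.

```bash
python3 - <<'E'
from h import *
t=cv2.imread("pics/top0.png")[:,:,::-1].copy()
R=lambda h,s,v:((h<8)|(h>172))&(s>150)&(v>90)
print(*[b for b in blobs(t,R,80) if b[0][1]>220],sep="\n")
Cm=lambda h,s,v:(h>15)&(h<38)&(s>25)&(s<120)&(v>215)
print(*[b for b in blobs(t,Cm,200) if 200<b[0][0]<360],sep="\n")
f=lambda x,y:((x+.5)/3-.5+220,(y+.5)/3-.5+220)
g=lambda x,y:((x+.5)/2.6-.5+270,(y-300+.5)/2.6-.5+210)
D=dict(largest=((358,109),(312,376),.05),large=((541,57),(353,327),.044),medium=((482,175),(430,371),.038),small=((199,167),(276,472),.032),cork=((317,232),(407,429),.042),pinkR=((153,265),(353,516),.032),brass=((43,77),(73,552),.012))
for k,(a,b,z) in D.items(): print(k,tri(f(*a),g(*b)).round(4),onplane("top",f(*a),z).round(4))
for a,b in (((253.3,231.5),(75,519)),((283,210),(74,467)),((312.5,188.5),(76,422)),((342,167),(77,384))):print(tri(a,g(*b)).round(4),onplane("top",a,.01).round(4))
E
```

```text
([399.1, 239.3], [389, 230, 21, 20, 324])
([338.8, 256.5], [328, 245, 23, 24, 439])
([286.0, 275.2], [280, 270, 12, 12, 97])
([379.7, 278.2], [372, 271, 17, 15, 191])
([248.4, 148.7], [185, 86, 121, 132, 5478])
([341.3, 166.7], [330, 155, 24, 24, 453])
([312.3, 188.0], [300, 177, 25, 24, 462])
([282.9, 209.6], [271, 198, 25, 24, 479])
([213.7, 224.2], [197, 214, 38, 23, 334])
([253.0, 231.5], [241, 220, 25, 24, 486])
([264.7, 363.8], [235, 346, 63, 41, 826])
([229.6, 454.4], [193, 427, 58, 53, 657])
largest [0.4277 0.2735 0.05  ] [0.4266 0.2729 0.05  ]
large [0.4587 0.1627 0.0441] [0.4575 0.1621 0.044 ]
medium [0.3884 0.1994 0.0379] [0.3874 0.199  0.038 ]
small [0.3957 0.3695 0.0322] [0.3943 0.3688 0.032 ]
cork [0.3558 0.2987 0.0405] [0.3545 0.2982 0.042 ]
pinkR [0.3372 0.3969 0.0319] [0.3361 0.3964 0.032 ]
brass [0.4539 0.4685 0.0122] [0.4529 0.4679 0.012 ]
[0.48   0.4327 0.0098] [0.4792 0.4321 0.01  ]
[0.5218 0.377  0.0099] [0.52   0.3759 0.01  ]
[0.5631 0.3204 0.0101] [0.5613 0.3193 0.01  ]
[0.6053 0.263  0.0092] [0.6032 0.262  0.01  ]
```

```bash
cat >> h.py <<'E'
def pose():
    s=ctrl.get_state();q=s["tcp_rot"];return np.array(s["eef_pos"]),2*np.arctan2(q[1],q[0])-np.pi/2  # yaw of tool y
def sim(p,a,rows):
    p=p.copy()
    for tx,ty,tz,sp in rows:
        x=np.array([-np.sin(a),np.cos(a)]);y=np.array([np.cos(a),np.sin(a)])
        p[:2]+=.025*(tx*x+ty*y);p[2]-=.025*tz;a-=.1*sp
    return p,a
def todo(tgt,yaw=np.deg2rad(36.2)):
    "rows' units still to go: tx,ty,tz sums, spin, for target with the present yaw"
    p,a=pose();d=np.array(tgt)-p
    print("p",p.round(4),"yaw",np.rad2deg(a).round(2),"to go",np.round([(-np.sin(a)*d[0]+np.cos(a)*d[1])/.025,(np.cos(a)*d[0]+np.sin(a)*d[1])/.025,-d[2]/.025,-((yaw-a+np.pi/2)%np.pi-np.pi/2)/.1],2))
E
python3 - <<'E'
from h import *
p,a=pose();print(p,np.rad2deg(a))
for z in(.05,.1,.15,.2):print(z,*[proj("side",(x,y,z)).round() for x,y in((.5,.05),(.5,.0),(.6,.05))])
print(onplane("top",(441,200),.1),onplane("top",(487,220),.1),onplane("top",(463,243),.05))
for ty in(-.1,-.2,-.3):
  q,b=p,a
  for k in range(9):
    q,b=sim(q,b,[(1,ty,0,-.54)]*4);print(ty,4*k+4,q.round(3),np.hypot(*q[:2]).round(3),np.rad2deg(b).round(1))
E
```

```text
[ 0.3054227  -0.60125874  0.23002165] -63.08218305904133
0.05 [414. 198.] [426. 192.] [368. 191.]
0.1 [415. 171.] [427. 166.] [368. 165.]
0.15 [416. 144.] [428. 139.] [368. 139.]
0.2 [417. 115.] [429. 112.] [368. 112.]
[0.51508386 0.10020193 0.1       ] [0.4795892  0.02472825 0.1       ] [0.44750963 0.05131949 0.05      ]
-0.1 4 [ 0.385 -0.541  0.23 ] 0.664 -50.7
-0.1 8 [ 0.45  -0.464  0.23 ] 0.647 -38.3
-0.1 12 [ 0.497 -0.375  0.23 ] 0.623 -26.0
-0.1 16 [ 0.524 -0.279  0.23 ] 0.594 -13.6
-0.1 20 [ 0.53  -0.179  0.23 ] 0.559 -1.2
-0.1 24 [ 0.514 -0.08   0.23 ] 0.52 11.2
-0.1 28 [0.477 0.014 0.23 ] 0.477 23.5
-0.1 32 [0.421 0.097 0.23 ] 0.432 35.9
-0.1 36 [0.349 0.166 0.23 ] 0.386 48.3
-0.2 4 [ 0.38  -0.532  0.23 ] 0.654 -50.7
-0.2 8 [ 0.438 -0.448  0.23 ] 0.627 -38.3
-0.2 12 [ 0.477 -0.354  0.23 ] 0.594 -26.0
-0.2 16 [ 0.495 -0.254  0.23 ] 0.556 -13.6
-0.2 20 [ 0.49  -0.152  0.23 ] 0.513 -1.2
-0.2 24 [ 0.464 -0.054  0.23 ] 0.467 11.2
-0.2 28 [0.418 0.037 0.23 ] 0.42 23.5
-0.2 32 [0.353 0.115 0.23 ] 0.372 35.9
-0.2 36 [0.273 0.178 0.23 ] 0.326 48.3
-0.3 4 [ 0.375 -0.524  0.23 ] 0.644 -50.7
-0.3 8 [ 0.426 -0.433  0.23 ] 0.607 -38.3
-0.3 12 [ 0.456 -0.333  0.23 ] 0.565 -26.0
-0.3 16 [ 0.465 -0.229  0.23 ] 0.518 -13.6
-0.3 20 [ 0.451 -0.126  0.23 ] 0.468 -1.2
-0.3 24 [ 0.415 -0.028  0.23 ] 0.416 11.2
-0.3 28 [0.359 0.06  0.23 ] 0.364 23.5
-0.3 32 [0.285 0.134 0.23 ] 0.315 35.9
-0.3 36 [0.198 0.19  0.23 ] 0.274 48.3
```

arm_command --steps '[100, 1, -0.1, 0, -0.43, 100, 1, -0.1, 0, -0.43, 100, 1, -0.1, 0, -0.43, 100, 1, -0.1, 0, -0.43, 100, 1, -0.1, 0, -0.43, 100, 1, -0.1, 0, -0.43, 100, 1, -0.1, 0, -0.43, 100, 1, -0.1, 0, -0.43]' --squeeze 40

```text
time: 0.77
eef_pos: [0.4566, -0.4688, 0.2305]
tcp_rot: [0.918, 0.397, -0.0, -0.001]
contact_force: [-0.0, -1.0, -0.2]
opening: 1.002
finger_force: 0.0
```

arm_command --steps '[100, 1, -0.1, 0, -0.43, 100, 1, -0.1, 0, -0.43, 100, 1, -0.1, 0, -0.43, 100, 1, -0.1, 0, -0.43, 100, 1, -0.1, 0, -0.43, 100, 1, -0.1, 0, -0.43, 100, 1, -0.1, 0, -0.43, 100, 1, -0.1, 0, -0.43]'

```text
time: 1.43
eef_pos: [0.5533, -0.2937, 0.2306]
tcp_rot: [0.836, 0.548, -0.0, -0.001]
contact_force: [-0.2, -0.0, -0.1]
opening: 0.997
finger_force: 0.0
```

arm_command --steps '[100, 1, -0.1, 0, -0.43, 100, 1, -0.1, 0, -0.43, 100, 1, -0.1, 0, -0.43, 100, 1, -0.1, 0, -0.43, 100, 1, -0.1, 0, -0.43, 100, 1, -0.1, 0, -0.43, 100, 1, -0.1, 0, -0.43, 100, 1, -0.1, 0, -0.43]'

```text
time: 2.1
eef_pos: [0.5852, -0.0963, 0.2307]
tcp_rot: [0.73, 0.683, -0.0, -0.0]
contact_force: [-0.0, -0.4, 0.3]
opening: 0.999
finger_force: 0.0
```

arm_command --steps '[100, 1, -0.1, 0, -0.43, 100, 1, -0.1, 0, -0.43, 100, 1, -0.1, 0, -0.43, 100, 1, -0.1, 0, -0.43, 100, 1, -0.1, 0, -0.43, 100, 1, -0.1, 0, -0.43, 100, 1, -0.1, 0, -0.43, 100, 1, -0.1, 0, -0.43]'

```text
time: 2.77
eef_pos: [0.5487, 0.1002, 0.2307]
tcp_rot: [0.603, 0.798, -0.0, -0.0]
contact_force: [0.6, -0.3, -0.4]
opening: 0.999
finger_force: 0.0
```

```bash
python3 - <<'E'
from h import *
a=np.deg2rad(36.2)
todo((.427,.273,.14))
p,_=pose();d=np.array((.427,.273,.14))-p
print("in final yaw",np.round([(-np.sin(a)*d[0]+np.cos(a)*d[1])/.025,(np.cos(a)*d[0]+np.sin(a)*d[1])/.025],2))
E
```

```text
p [0.5487 0.1002 0.2307] yaw 15.88 to go [ 7.98 -2.79  3.63 -3.55]
in final yaw [8.45 0.15]
```

arm_command --steps '[100, 0, 0, 0, -0.9, 100, 0, 0, 0, -0.9, 100, 0, 0, 0, -0.9, 100, 0, 0, 0, -0.85, 100, 1, 0, 0, 0, 100, 1, 0, 0, 0, 100, 1, 0, 0, 0, 100, 1, 0, 0, 0]'

```text
time: 3.43
eef_pos: [0.4895, 0.1804, 0.2307]
tcp_rot: [0.454, 0.891, -0.0, -0.0]
contact_force: [0.5, 0.2, -0.3]
opening: 0.996
finger_force: 0.0
```

arm_command --steps '[100, 1, 0, 0.9, 0, 100, 1, 0, 0.9, 0, 100, 1, 0, 0.9, 0, 100, 1, 0.1, 0.9, 0, 100, 0.45, 0, 0, 0, 100, 0, 0, 0, 0, 100, 0, 0, 0, 0]'

```text
time: 4.02
eef_pos: [0.4276, 0.2714, 0.1423]
tcp_rot: [0.453, 0.892, 0.0, 0.001]
contact_force: [0.3, -0.4, 0.6]
opening: 0.999
finger_force: 0.0
```

```bash
python3 - <<'E'
from h import *
todo((.427,.273,.016))
for n,(y0,y1,x0,x1) in(("top",(200,320,240,400)),("side",(150,300,290,490))):
    i=ctrl.read_camera(n);cv2.imwrite(f"pics/{n}1.png",cv2.resize(i[y0:y1,x0:x1],None,fx=4,fy=4,interpolation=cv2.INTER_CUBIC)[:,:,::-1])
E
```

```text
p [0.4276 0.2714 0.1423] yaw 36.18 to go [ 0.07  0.02  5.05 -0.  ]
```

View pics/side1.png

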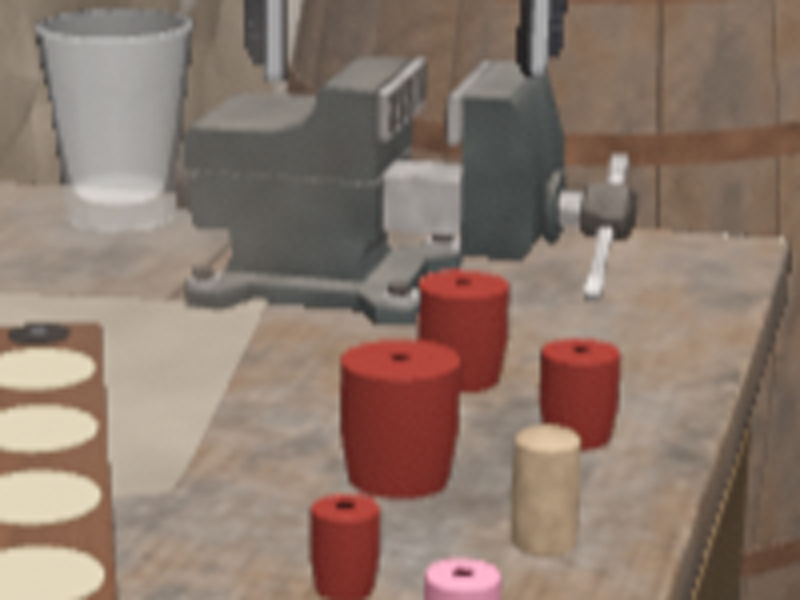

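The side crop shows the fingertips at (272,78) and (540,75) in the crop, straddling the largest bung, whose hole is at (400,357). They are centred on it, so I lower and grip.

arm_command --steps '[100, 0.07, 0, 1, 0, 100, 0, 0, 1, 0, 100, 0, 0, 1, 0, 100, 0, 0, 1, 0, 100, 0, 0, 1, 0, 100, 0, 0, 0, 0, 100, 0, 0, 0, 0]'

```text
time: 4.7
eef_pos: [0.4265, 0.2718, 0.0164]
tcp_rot: [0.454, 0.891, -0.001, -0.0]
contact_force: [0.1, 0.5, 0.9]
opening: 1.0
finger_force: 0.0
```

arm_command --steps '[0, 0, 0, 0, 0, 0, 0, 0, 0, 0, 0, 0, 0, 0, 0, 0, 0, 0, 0, 0, 0, 0, 0, 0, 0, 0, 0, 0, 0, 0, 0, 0, 0, 0, 0, 0, 0, 0, 0, 0]' --squeeze 40

```text
time: 5.37
eef_pos: [0.4275, 0.2731, 0.0185]
tcp_rot: [0.453, 0.891, 0.001, 0.001]
contact_force: [-1.2, -1.0, 6.2]
opening: 0.515
finger_force: 40.7
```

arm_command --steps '[0, 0, 0, -0.5, 0, 0, 0, 0, -1, 0, 0, 0, 0, -1, 0, 0, 0, 0, -1, 0, 0, 0, 0, 0, 0, 0, 0, 0, 0, 0]'

```text
time: 5.87
eef_pos: [0.4272, 0.2732, 0.106]
tcp_rot: [0.453, 0.891, 0.002, 0.002]
contact_force: [-0.3, -0.4, -1.9]
opening: 0.517
finger_force: 41.1
```

```bash
python3 - <<'E'
from h import *
todo((.4797,.4324,.027))
E
```

```text
p [0.4272 0.2732 0.106 ] yaw 36.11 to go [ 3.91  5.45  3.16 -0.02]
```

arm_command --steps '[0, 0.65, 0.9, 0, 0, 0, 0.65, 0.9, 0, 0, 0, 0.65, 0.9, 0, 0, 0, 0.65, 0.9, 0, 0, 0, 0.65, 0.9, 0, 0, 0, 0.65, 0.95, 0, 0, 0, 0, 0, 1, 0, 0, 0, 0, 1, 0]'

```text
time: 6.53
eef_pos: [0.4794, 0.4336, 0.0534]
tcp_rot: [0.452, 0.892, 0.001, 0.001]
contact_force: [0.1, -0.8, -1.1]
opening: 0.517
finger_force: 41.2
```

arm_command --steps '[0, 0, 0, 0, 0, 0, 0, 0, 0, 0, 0, 0, 0, 0, 0]'

```text
time: 6.78
eef_pos: [0.4784, 0.4314, 0.0535]
tcp_rot: [0.453, 0.891, -0.0, -0.0]
contact_force: [0.2, 0.4, 0.6]
opening: 0.514
finger_force: 41.2
```

```bash
python3 - <<'E'
from h import *
todo((.4797,.4324,.029))
for n,(y0,y1,x0,x1) in(("side",(190,340,220,420)),):
    i=ctrl.read_camera(n);cv2.imwrite(f"pics/{n}2.png",cv2.resize(i[y0:y1,x0:x1],None,fx=4,fy=4,interpolation=cv2.INTER_CUBIC)[:,:,::-1])
E
```

```text
p [0.4784 0.4314 0.0535] yaw 36.09 to go [ 0.    0.07  0.98 -0.02]
```

View pics/side2.png

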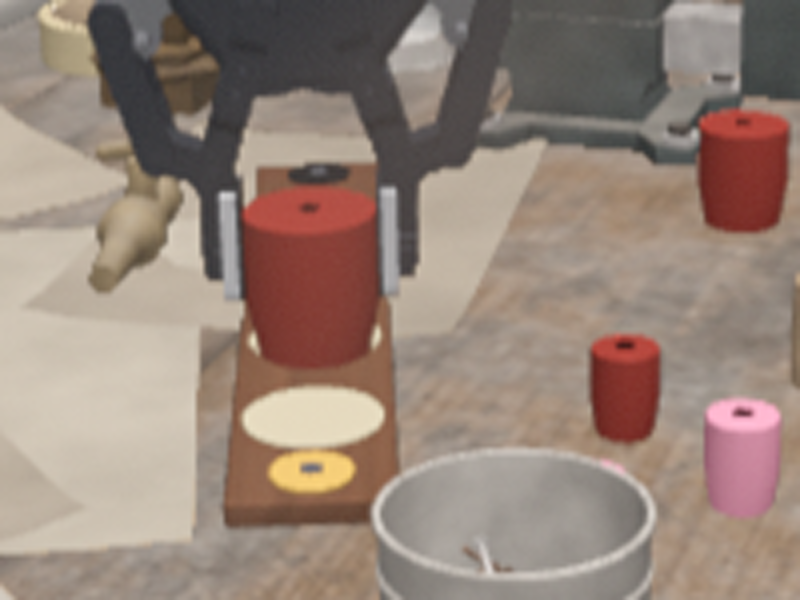

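The side crop shows the largest bung held upright, with its hole at crop (310,208), above the brass-end mark at crop (313,417). Now lower and release.

arm_command --steps '[0, 0, 0.05, 0.5, 0, 0, 0, 0, 0.5, 0, 0, 0, 0, 0, 0, 0, 0, 0, 0, 0]'

```text
time: 7.17
eef_pos: [0.4794, 0.4321, 0.0282]
tcp_rot: [0.453, 0.891, -0.0, -0.0]
contact_force: [0.2, -0.4, -1.1]
opening: 0.514
finger_force: 41.7
```

arm_command --steps '[60, 0, 0, 0, 0, 65, 0, 0, 0, 0, 75, 0, 0, 0, 0, 85, 0, 0, 0, 0, 100, 0, 0, -0.5, 0, 100, 0, 0, -1, 0, 100, 0, 0, -1, 0, 100, 0, 0, -1, 0]'

```text
time: 7.83
eef_pos: [0.4795, 0.4324, 0.1181]
tcp_rot: [0.453, 0.891, -0.0, -0.0]
contact_force: [0.5, -0.1, -0.5]
opening: 1.001
finger_force: 0.0
```

```bash
python3 - <<'E'
from h import *
todo((.458,.1625,.1))
for n,(y0,y1,x0,x1) in(("side",(190,340,220,420)),):
    i=ctrl.read_camera(n);cv2.imwrite(f"pics/{n}3.png",cv2.resize(i[y0:y1,x0:x1],None,fx=4,fy=4,interpolation=cv2.INTER_CUBIC)[:,:,::-1])
E
```

```text
p [0.4795 0.4324 0.1181] yaw 36.1 to go [-8.22 -7.06  0.72 -0.02]
```

View pics/side3.png

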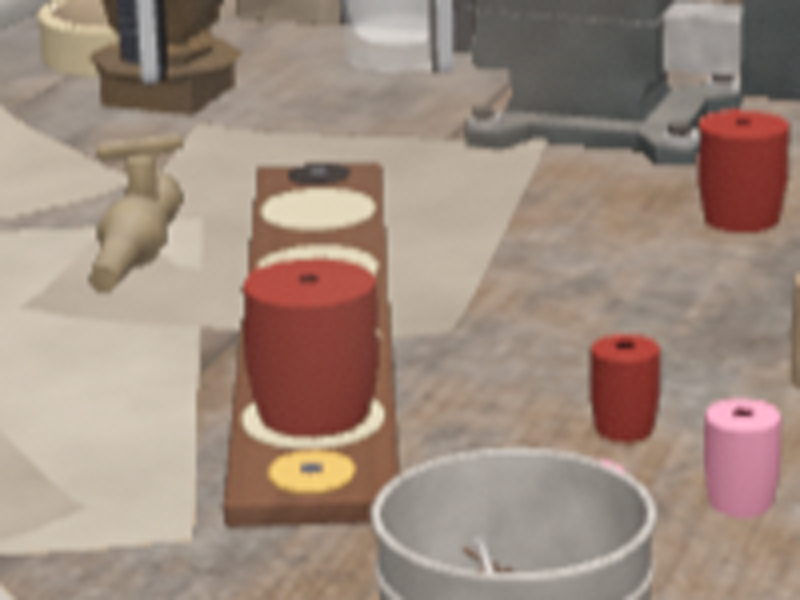

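The largest bung stands upright on the brass-end mark, with its foot ring visible at crop (313,420). Next is the large bung.

arm_command --steps '[80, -0.9, -0.8, 0, 0, 80, -0.9, -0.8, 0, 0, 80, -0.9, -0.8, 0, 0, 80, -0.9, -0.8, 0, 0, 80, -0.9, -0.8, 0, 0, 80, -0.9, -0.8, 0, 0, 80, -0.9, -0.8, 0, 0, 80, -0.9, -0.8, 0, 0]'

```text
time: 8.55
eef_pos: [0.4563, 0.1915, 0.1172]
tcp_rot: [0.453, 0.891, 0.0, 0.001]
contact_force: [-0.1, 0.1, 0.1]
opening: 0.798
finger_force: 0.0
```

arm_command --steps '[80, -1, -0.66, 0, 0, 80, 0, 0, 0, 0, 80, 0, 0, 1, 0, 80, 0, 0, 0, 0, 80, 0, 0, 0, 0]'

```text
time: 8.97
eef_pos: [0.4567, 0.1629, 0.0908]
tcp_rot: [0.453, 0.891, -0.001, -0.001]
contact_force: [-0.4, -0.4, 0.1]
opening: 0.803
finger_force: 0.0
```

```bash
python3 - <<'E'
from h import *
todo((.458,.1625,.013))
E
```

```text
p [0.4567 0.1629 0.0908] yaw 36.1 to go [-0.04  0.03  3.11 -0.02]
```

arm_command --steps '[80, 0, 0, 1, 0, 80, 0, 0, 1, 0, 80, 0, 0, 1, 0, 80, 0, 0, 0.1, 0, 80, 0, 0, 0, 0]'

```text
time: 9.38
eef_pos: [0.4569, 0.1632, 0.0133]
tcp_rot: [0.453, 0.892, -0.001, -0.001]
contact_force: [-0.0, -0.9, 1.1]
opening: 0.799
finger_force: 0.0
```

arm_command --steps '[0, 0, 0, 0, 0, 0, 0, 0, 0, 0, 0, 0, 0, 0, 0, 0, 0, 0, 0, 0, 0, 0, 0, 0, 0, 0, 0, 0, 0, 0, 0, 0, 0, 0, 0, 0, 0, 0, 0, 0]'

```text
time: 10.05
eef_pos: [0.4596, 0.1632, 0.0161]
tcp_rot: [0.453, 0.891, 0.001, 0.002]
contact_force: [-1.6, 0.3, 6.5]
opening: 0.428
finger_force: 40.5
```

arm_command --steps '[0, 0, 0, -0.5, 0, 0, 0, 0, -1, 0, 0, 0, 0, -1, 0, 0, 0, 0, -1, 0, 0, 0, 0, -1, 0, 0, 0, 0, 0, 0]'

```text
time: 10.55
eef_pos: [0.4616, 0.1634, 0.1326]
tcp_rot: [0.453, 0.891, 0.003, 0.005]
contact_force: [1.6, -0.1, 0.1]
opening: 0.428
finger_force: 40.3
```

```bash
python3 - <<'E'
from h import *
todo((.5212,.3766,.024))
E
```

```text
p [0.4616 0.1634 0.1326] yaw 36.1 to go [ 5.49  6.95  4.35 -0.02]
```

arm_command --steps '[0, 0.8, 1, 0, 0, 0, 0.8, 1, 0, 0, 0, 0.8, 1, 0, 0, 0, 0.8, 1, 0, 0, 0, 0.8, 1, 0, 0, 0, 0.8, 1, 0, 0, 0, 0.7, 0.95, 0, 0, 0, 0, 0, 0.5, 0]'

```text
time: 11.22
eef_pos: [0.5197, 0.3814, 0.1164]
tcp_rot: [0.452, 0.892, 0.004, 0.002]
contact_force: [0.5, -1.0, -0.1]
opening: 0.428
finger_force: 40.4
```

arm_command --steps '[0, 0, 0, 1, 0, 0, 0, 0, 1, 0, 0, 0, 0, 0.8, 0, 0, 0, 0, 0, 0, 0, 0, 0, 0, 0, 0, 0, 0, 0, 0]'

```text
time: 11.72
eef_pos: [0.5178, 0.3763, 0.0447]
tcp_rot: [0.453, 0.891, 0.001, 0.0]
contact_force: [0.3, -0.6, -1.0]
opening: 0.433
finger_force: 40.4
```

```bash
python3 - <<'E'
from h import *
print(ctrl.get_state()["tcp_rot"])
todo((.5212,.3766,.025))
for n,(y0,y1,x0,x1) in(("side",(190,340,220,420)),):
    i=ctrl.read_camera(n);cv2.imwrite(f"pics/{n}4.png",cv2.resize(i[y0:y1,x0:x1],None,fx=4,fy=4,interpolation=cv2.INTER_CUBIC)[:,:,::-1])
E
```

```text
[4.53346768e-01 8.91333990e-01 5.13618139e-04 4.02439102e-04]
p [0.5178 0.3763 0.0447] yaw 36.08 to go [-0.07  0.12  0.79 -0.02]
```

View pics/side4.png

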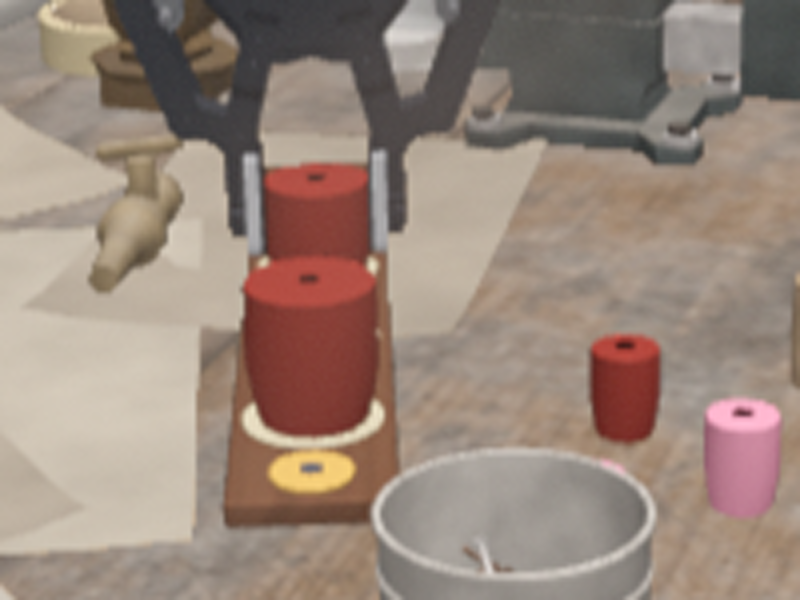

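Large bung held upright. Its hole is at crop (316,177), about 3 mm too far right, which agrees with the pose readout. I correct that, lower and release.

arm_command --steps '[0, -0.05, 0.12, 0, 0, 0, 0, 0, 0.4, 0, 0, 0, 0, 0.4, 0, 0, 0, 0, 0, 0, 0, 0, 0, 0, 0]'

```text
time: 12.18
eef_pos: [0.5221, 0.3778, 0.0252]
tcp_rot: [0.453, 0.891, 0.002, 0.001]
contact_force: [0.2, 0.3, 4.7]
opening: 0.431
finger_force: 41.8
```

```bash
python3 - <<'E'
from h import *
todo((.5212,.3766,.025));print(ctrl.get_state()["contact_force"])
E
```

```text
p [0.5221 0.3778 0.0252] yaw 36.1 to go [-0.02 -0.06  0.01 -0.02]
[0.23072716 0.26543142 4.66060438]
```

Touching. Release, rise and go to the small bung, which is the nearest.

arm_command --steps '[48, 0, -0.05, 0, 0, 55, 0, 0, 0, 0, 65, 0, 0, 0, 0, 75, 0, 0, 0, 0, 75, 0, 0, -0.5, 0, 75, 0, 0, -1, 0, 75, 0, 0, -1, 0, 75, 0, 0, -1, 0]'

```text
time: 12.85
eef_pos: [0.5191, 0.3762, 0.1127]
tcp_rot: [0.453, 0.891, -0.0, -0.0]
contact_force: [0.5, 0.6, 0.4]
opening: 0.752
finger_force: 0.0
```

```bash
python3 - <<'E'
from h import *
todo((.395,.369,.1))
E
```

```text
p [0.5191 0.3762 0.1127] yaw 36.1 to go [ 2.69 -4.18  0.51 -0.02]
```

arm_command --steps '[65, 0.54, -0.84, 0, 0, 65, 0.54, -0.84, 0, 0, 65, 0.54, -0.84, 0, 0, 65, 0.54, -0.84, 0, 0, 65, 0.54, -0.84, 0, 0, 60, 0, 0, 1, 0, 60, 0, 0, 0, 0, 60, 0, 0, 0, 0]'

```text
time: 13.52
eef_pos: [0.3939, 0.3685, 0.086]
tcp_rot: [0.453, 0.891, -0.001, -0.001]
contact_force: [0.8, 0.1, 0.3]
opening: 0.603
finger_force: 0.0
```

```bash
python3 - <<'E'
from h import *
todo((.395,.369,.006))
i=ctrl.read_camera("side");cv2.imwrite("pics/side5.png",cv2.resize(i[190:340,250:450],None,fx=4,fy=4,interpolation=cv2.INTER_CUBIC)[:,:,::-1])
E
```

```text
p [0.3939 0.3685 0.086 ] yaw 36.12 to go [-0.01  0.05  3.2  -0.01]
```

View pics/side5.png

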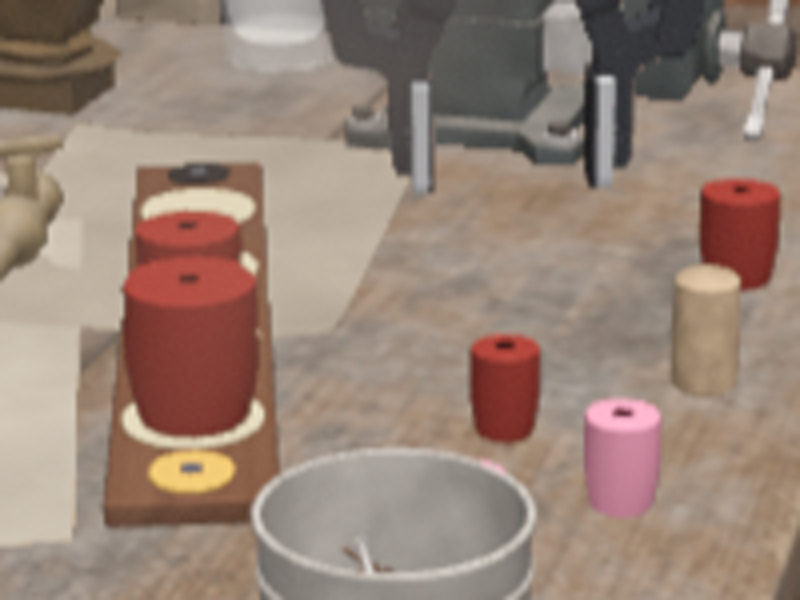

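Two bungs are standing on the rail. The open fingers at (422,190) and (600,185) straddle the small bung's hole at (505,345). Lower and grip.

arm_command --steps '[60, 0, 0, 1, 0, 60, 0, 0, 1, 0, 60, 0, 0, 1, 0, 60, 0, 0, 0.2, 0, 60, 0, 0, 0, 0]'

```text
time: 13.98
eef_pos: [0.3945, 0.3683, 0.0053]
tcp_rot: [0.454, 0.891, -0.001, -0.001]
contact_force: [-0.3, -0.0, 0.8]
opening: 0.597
finger_force: 0.0
```

arm_command --steps '[0, 0, 0, 0, 0, 0, 0, 0, 0, 0, 0, 0, 0, 0, 0, 0, 0, 0, 0, 0, 0, 0, 0, 0, 0, 0, 0, 0, 0, 0, 0, 0, 0, 0, 0]' --squeeze 30

```text
time: 14.57
eef_pos: [0.3965, 0.37, 0.0085]
tcp_rot: [0.453, 0.891, 0.002, 0.001]
contact_force: [0.5, -0.8, 6.0]
opening: 0.267
finger_force: 29.8
```

arm_command --steps '[0, 0, 0, -0.5, 0, 0, 0, 0, -1, 0, 0, 0, 0, -1, 0, 0, 0, 0, -1, 0, 0, 0, 0, -1, 0, 0, 0, 0, 0, 0]'

```text
time: 15.07
eef_pos: [0.3975, 0.371, 0.1255]
tcp_rot: [0.453, 0.891, 0.005, 0.003]
contact_force: [0.7, 0.1, 0.8]
opening: 0.267
finger_force: 29.6
```

```bash
python3 - <<'E'
from h import *
todo((.604,.2627,.018))
E
```

```text
p [0.3975 0.371  0.1255] yaw 36.11 to go [-8.37  4.12  4.3  -0.02]
```

arm_command --steps '[0, -0.93, 0.46, 0, 0, 0, -0.93, 0.46, 0, 0, 0, -0.93, 0.46, 0, 0, 0, -0.93, 0.46, 0, 0, 0, -0.93, 0.46, 0, 0, 0, -0.93, 0.46, 0, 0, 0, -0.93, 0.46, 0, 0, 0, -0.93, 0.46, 0, 0]'

```text
time: 15.73
eef_pos: [0.579, 0.272, 0.1184]
tcp_rot: [0.453, 0.891, -0.0, -0.001]
contact_force: [0.0, 0.3, 0.3]
opening: 0.265
finger_force: 29.6
```

arm_command --steps '[0, -0.93, 0.46, 0, 0, 0, 0, 0, 1, 0, 0, 0, 0, 1, 0, 0, 0, 0, 1, 0, 0, 0, 0, 0.4, 0, 0, 0, 0, 0, 0, 0, 0, 0, 0, 0, 0, 0, 0, 0, 0]'

```text
time: 16.4
eef_pos: [0.6027, 0.2613, 0.0357]
tcp_rot: [0.453, 0.891, 0.001, 0.001]
contact_force: [-0.3, 0.9, -0.1]
opening: 0.272
finger_force: 29.6
```

```bash
python3 - <<'E'
from h import *
todo((.604,.2627,.017))
i=ctrl.read_camera("side");cv2.imwrite("pics/side6.png",cv2.resize(i[160:300,230:400],None,fx=4,fy=4,interpolation=cv2.INTER_CUBIC)[:,:,::-1])
E
```

```text
p [0.6027 0.2613 0.0357] yaw 36.11 to go [ 0.01  0.07  0.75 -0.02]
```

View pics/side6.png

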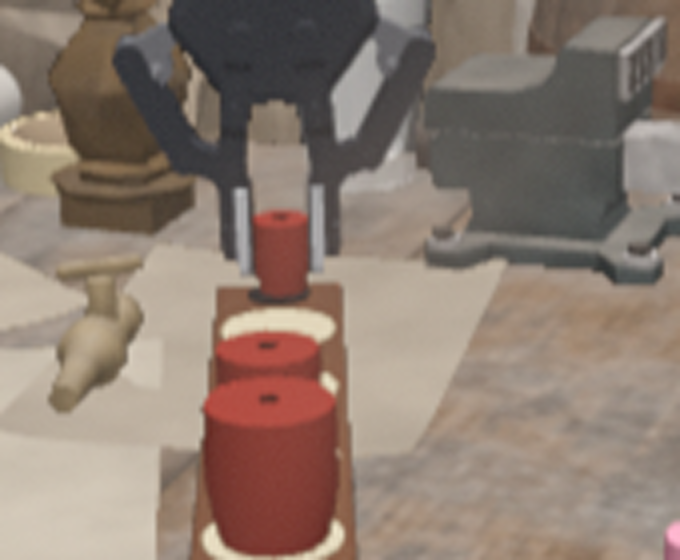

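The small bung is upright at crop (281,250), above the black-end mark at crop (278,327). Lower and release.

arm_command --steps '[0, 0, 0.06, 0.4, 0, 0, 0, 0, 0.38, 0, 0, 0, 0, 0, 0, 0, 0, 0, 0, 0]'

```text
time: 16.78
eef_pos: [0.6052, 0.2626, 0.0165]
tcp_rot: [0.453, 0.891, 0.002, 0.002]
contact_force: [0.2, 0.2, 5.6]
opening: 0.266
finger_force: 31.6
```

arm_command --steps '[30, 0, 0, 0, 0, 36, 0, 0, 0, 0, 45, 0, 0, 0, 0, 60, 0, 0, 0, 0, 60, 0, 0, -0.5, 0, 60, 0, 0, -1, 0, 60, 0, 0, -1, 0, 60, 0, 0, -1, 0]'

```text
time: 17.45
eef_pos: [0.6025, 0.2617, 0.1031]
tcp_rot: [0.453, 0.891, -0.0, -0.0]
contact_force: [0.0, 0.2, -0.0]
opening: 0.601
finger_force: 0.0
```

```bash
python3 - <<'E'
from h import *
todo((.388,.199,.1))
E
```

```text
p [0.6025 0.2617 0.1031] yaw 36.09 to go [ 3.03 -8.41  0.12 -0.02]
```

arm_command --steps '[70, 0.34, -0.93, 0, 0, 70, 0.34, -0.93, 0, 0, 70, 0.34, -0.93, 0, 0, 70, 0.34, -0.93, 0, 0, 70, 0.34, -0.93, 0, 0, 70, 0.34, -0.93, 0, 0, 70, 0.34, -0.93, 0, 0, 70, 0.34, -0.93, 0, 0]'

```text
time: 18.12
eef_pos: [0.4115, 0.2068, 0.1025]
tcp_rot: [0.453, 0.891, 0.0, 0.0]
contact_force: [-0.2, -0.8, 0.6]
opening: 0.698
finger_force: 0.0
```

arm_command --steps '[70, 0.3, -0.93, 0, 0, 70, 0, 0, 0.5, 0, 70, 0, 0, 0, 0, 70, 0, 0, 0, 0, 70, 0, 0, 0, 0]'

```text
time: 18.53
eef_pos: [0.3903, 0.1997, 0.0902]
tcp_rot: [0.453, 0.891, 0.0, 0.001]
contact_force: [-0.3, 0.0, -0.3]
opening: 0.696
finger_force: 0.0
```

```bash
python3 - <<'E'
from h import *
todo((.388,.199,.009));print(ctrl.get_state()["qpos"])
E
```

```text
p [0.3903 0.1997 0.0902] yaw 36.09 to go [ 0.03 -0.09  3.25 -0.02]
[ 2.40662138e-01 -7.44212849e-02  2.25014614e+00  3.15640798e-05
  9.64465969e-01 -3.89225910e-01]
```

arm_command --steps '[70, 0, -0.07, 1, 0, 70, 0, 0, 1, 0, 70, 0, 0, 1, 0, 70, 0, 0, 0.25, 0, 70, 0, 0, 0, 0]'

```text
time: 18.95
eef_pos: [0.3869, 0.1982, 0.0067]
tcp_rot: [0.453, 0.891, -0.001, -0.002]
contact_force: [0.6, -0.0, 0.4]
opening: 0.697
finger_force: 0.0
```

arm_command --steps '[0, 0, 0, 0, 0, 0, 0, 0, 0, 0, 0, 0, 0, 0, 0, 0, 0, 0, 0, 0, 0, 0, 0, 0, 0, 0, 0, 0, 0, 0, 0, 0, 0, 0, 0, 0, 0, 0, 0, 0]'

```text
time: 19.62
eef_pos: [0.3897, 0.1989, 0.0098]
tcp_rot: [0.453, 0.891, 0.001, 0.001]
contact_force: [-0.1, 0.4, 7.0]
opening: 0.349
finger_force: 30.2
```

arm_command --steps '[0, 0, 0, -0.5, 0, 0, 0, 0, -1, 0, 0, 0, 0, -1, 0, 0, 0, 0, -1, 0, 0, 0, 0, -1, 0, 0, 0, 0, 0, 0]'

```text
time: 20.12
eef_pos: [0.3912, 0.1994, 0.1261]
tcp_rot: [0.453, 0.891, 0.003, 0.004]
contact_force: [1.1, 0.2, 0.3]
opening: 0.351
finger_force: 29.8
```

```bash
python3 - <<'E'
from h import *
todo((.5626,.3197,.021))
E
```

```text
p [0.3912 0.1994 0.1261] yaw 36.11 to go [-0.15  8.37  4.2  -0.02]
```

arm_command --steps '[0, 0, 0.94, 0, 0, 0, 0, 0.94, 0, 0, 0, 0, 0.94, 0, 0, 0, 0, 0.94, 0, 0, 0, 0, 0.94, 0, 0, 0, 0, 0.94, 0, 0, 0, 0, 0.94, 0, 0, 0, -0.1, 0.94, 0, 0]'

```text
time: 20.78
eef_pos: [0.5411, 0.3078, 0.119]
tcp_rot: [0.453, 0.891, -0.001, -0.001]
contact_force: [-0.4, -0.7, -0.5]
opening: 0.351
finger_force: 29.9
```

arm_command --steps '[0, -0.05, 0.94, 0, 0, 0, 0, 0, 0, 0, 0, 0, 0, 1, 0, 0, 0, 0, 1, 0, 0, 0, 0, 1, 0, 0, 0, 0, 0.3, 0, 0, 0, 0, 0, 0, 0, 0, 0, 0, 0]'

```text
time: 21.45
eef_pos: [0.5605, 0.3198, 0.0379]
tcp_rot: [0.453, 0.891, -0.0, -0.0]
contact_force: [-0.0, 0.3, 0.5]
opening: 0.348
finger_force: 29.9
```

```bash
python3 - <<'E'
from h import *
todo((.5626,.3197,.018))
i=ctrl.read_camera("side");cv2.imwrite("pics/side7.png",cv2.resize(i[160:300,230:400],None,fx=4,fy=4,interpolation=cv2.INTER_CUBIC)[:,:,::-1])
E
```

```text
p [0.5605 0.3198 0.0379] yaw 36.1 to go [-0.05  0.06  0.8  -0.02]
```

View pics/side7.png

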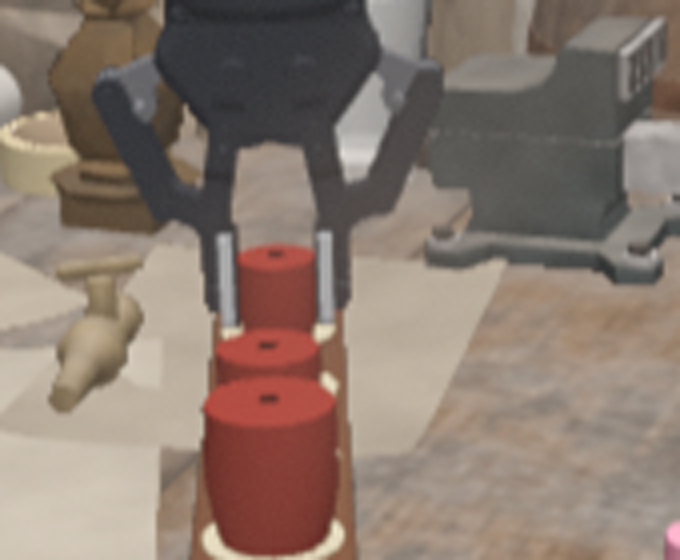

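The medium bung is upright at crop (276,254), over the third mark. Lower, release and withdraw upward.

arm_command --steps '[0, -0.04, 0.04, 0.4, 0, 0, 0, 0, 0.38, 0, 0, 0, 0, 0, 0, 0, 0, 0, 0, 0]'

```text
time: 21.83
eef_pos: [0.5634, 0.3201, 0.0193]
tcp_rot: [0.453, 0.891, 0.001, 0.001]
contact_force: [1.1, 0.6, 1.0]
opening: 0.346
finger_force: 30.7
```

arm_command --steps '[39, 0, 0, 0, 0, 45, 0, 0, 0, 0, 55, 0, 0, 0, 0, 65, 0, 0, 0, 0, 65, 0, 0, -0.5, 0, 65, 0, 0, -1, 0, 65, 0, 0, -1, 0, 65, 0, 0, -1, 0]'

```text
time: 22.5
eef_pos: [0.5622, 0.3197, 0.1076]
tcp_rot: [0.453, 0.891, -0.0, -0.0]
contact_force: [0.7, -0.1, 0.6]
opening: 0.651
finger_force: 0.0
```

arm_command --steps '[65, 0, 0, -1, 0, 65, 0, 0, -1, 0, 65, -1, -1, -0.5, 0, 65, -1, -1, 0, 0, 65, -1, -1, 0, 0, 65, -1, -1, 0, 0, 65, -1, -1, 0, 0, 65, -1, -1, 0, 0]'

```text
time: 23.17
eef_pos: [0.5291, 0.1088, 0.1697]
tcp_rot: [0.453, 0.892, 0.0, 0.001]
contact_force: [0.6, -0.1, 0.5]
opening: 0.655
finger_force: 0.0
```

arm_command --steps '[65, -1, 0, 0, 0, 65, -1, 0, 0, 0, 65, -1, 0, 0, 0, 65, -1, 0, 0, 0, 65, -1, 0, 0, 0, 65, -1, 0, 0, 0, 65, 0, 0, 0, 0, 65, 0, 0, 0, 0]'

```text
time: 23.83
eef_pos: [0.6183, -0.0119, 0.1693]
tcp_rot: [0.454, 0.891, 0.0, 0.0]
contact_force: [0.3, 0.5, 0.1]
opening: 0.653
finger_force: 0.0
```

```bash
python3 - <<'E'
from h import *
i=ctrl.read_camera("top");j=ctrl.read_camera("side")
a=cv2.resize(i[140:320,220:420],None,fx=3,fy=3,interpolation=cv2.INTER_CUBIC)
cv2.imwrite("pics/topF.png",a[:,:,::-1])
cv2.imwrite("pics/sideF.png",cv2.resize(j[190:340,270:470],None,fx=4,fy=4,interpolation=cv2.INTER_CUBIC)[:,:,::-1])
R=lambda h,s,v:((h<8)|(h>172))&(s>150)&(v>90)
zs={(253,231):.06,(283,210):.054,(312,188):.048,(342,167):.042}
M={(253,231):(.4797,.4324),(283,210):(.5212,.3766),(312,188):(.5626,.3197),(342,167):(.604,.2627)}
for b in blobs(i,R,60):
    k=min(zs,key=lambda q:np.hypot(q[0]-b[0][0],q[1]-b[0][1]))
    X=onplane("top",b[0],zs[k]);print(b,X.round(4),"err mm",((X[:2]-M[k])*1e3).round(1))
for k in zs:print(k,"expected top px",proj("top",(*M[k],zs[k])).round(1))
E
```

```text
([342.6, 162.6], [338, 157, 10, 12, 97]) [0.6018 0.2626 0.042 ] err mm [-2.2 -0.1]
([311.6, 183.1], [305, 175, 14, 18, 199]) [0.5617 0.3205 0.048 ] err mm [-0.9  0.8]
([280.5, 204.8], [270, 195, 20, 21, 320]) [0.5204 0.3771 0.054 ] err mm [-0.8  0.5]
([249.8, 227.7], [237, 216, 25, 24, 476]) [0.478  0.4314 0.06  ] err mm [-1.7 -1. ]
(253, 231) expected top px [249.3 226.8]
(283, 210) expected top px [280.8 204.4]
(312, 188) expected top px [312.  182.6]
(342, 167) expected top px [342.5 161.5]
```

View pics/topF.png

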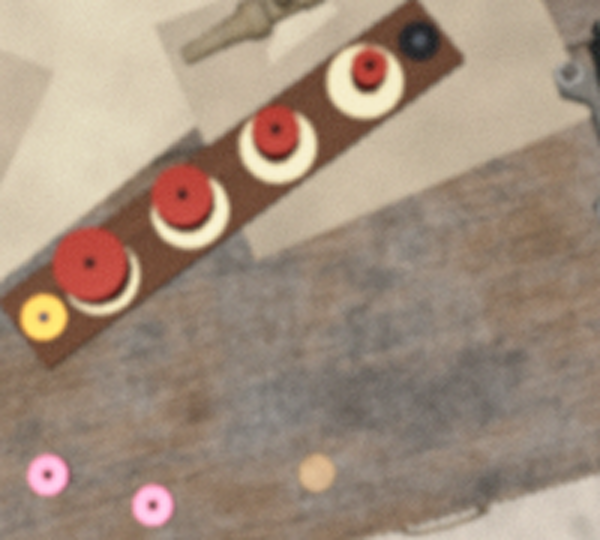

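View pics/sideF.png

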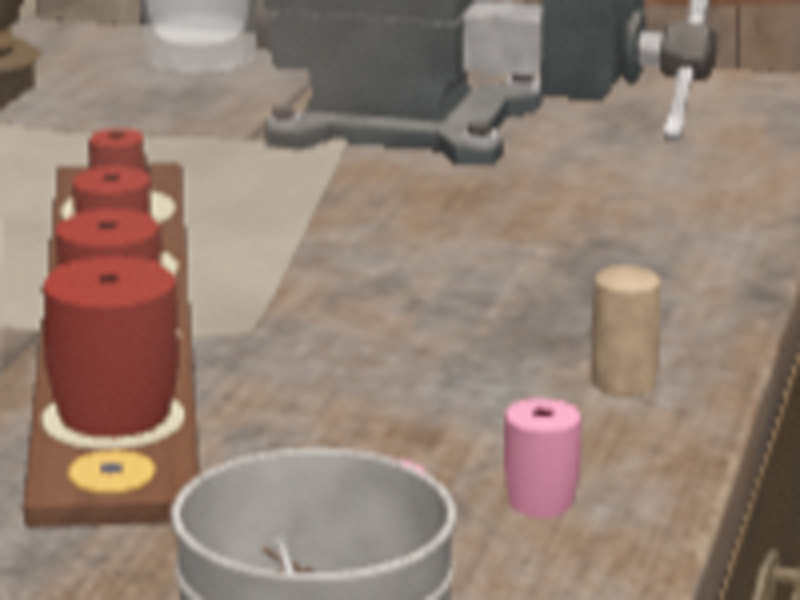

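The top crop shows all four bungs upright on their marks in size order, running from the brass disc at (44,317) to the black disc at (419,40). They are within about 2 mm of centre. The cork at (317,472) hasn't moved.

```bash
python3 -c "
from plant import ctrl
print(ctrl.sign_off())"
```

```text
the job is handed in; nothing more can be done
None
```

The job is handed in: all four red bungs stand upright in size order from the brass disc to the black disc, each measured within about 2 mm of its mark's centre, and the cork and pink look-alikes are where they were.

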